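# Tap-test of three soldered parts in order

### The arm

A 6-joint arm with a two-finger parallel gripper is mounted at the origin on the work surface. World frame = base frame: x ahead of the robot, y to its left, z up, the work surface at z = 0. Lengths are in m, angles in rad, forces in N, time in s.
With the tool pointing down it reaches from about 0.375 to 0.9 m from the base axis. Payload 3.1 kg.
Tool frame: the origin (TCP) lies midway between the tips of the shut fingers; the grasp point (between the pads) lies 19 mm behind it; z points along the fingers, y is the line along which they close (so a half turn about z gives the same grasp; the last joint's range is limited). The gripper opens to 87 mm and grips with 3 to 60 N. Pads are 19 mm wide; open, the fingers measure 117 mm over their backs; the gripper's body (75 mm by 190 mm) begins 51 mm behind the grasp point.
Start: joints at [-1.466, 0.527, 1.433, -0, 1.181, -0.178], TCP at [0.175, -0.6, 0.223] pointing down, gripper open.
Joint ranges: [-3.08, 3.08], [-0.75, 2.2], [0.22, 2.44], [-1.43, 4.57], [0, 2.65], [-2.85, 2.85]. Speed limits (rad/s): [2.79, 2.79, 3.14, 3.14, 3.14, 3.14].

### API

Orientations are given as a unit quaternion [x, y, z, w].
In Python, from rig import robot gives the robot as it stands.
- The arm moves only by the shell command python3 -m jog 'ROWS' [FORCE]. ROWS is a JSON object of lists of equal length, an entry for each row: "dp": the shift along the tool's x, y, z in mm, a list of three; "delta_rot": the turn, a rotation vector about the tool's x, y, z in rad, a list of three; "gripper": the opening, from -1 (shut) to 1 (fully open). A call has 1 to 12 rows; each row is the pose to reach, as a shift and turn from the pose commanded when the call began, along the tool's axes at that moment; what a row does not reach only later rows make up. A row lasts 1/10 s, in which the tool goes at most 50 mm and 8.59 degrees, less where a joint would pass 70% of its speed; a pose out of reach is approached as far as the arm can. A call with a gripper value outside its range is refused whole. The fingers move at their own pace and stop on an object; FORCE is the grip in N (left out, the last holds). Time passes only in rows, so rows that repeat a pose let the fingers close. It gives the time, the measured TCP pose, the force, the opening and the grip force at its end, in the units of the state.
- robot.get_obs(): the state, without advancing time (a new reading comes with each control period).
- robot.camera(name): name is "scene" or "top" or "wrist"; returns the picture (420x560x3 uint8, red, green, blue); there is no depth.
- robot.camera_model(name): a dict with "fx", "fy", "cx", "cy" (pixels), "xyz" and "orientation" of the camera in the world; the wrist camera has in their place "T_tool_cam" (4x4, takes a point from camera to tool coordinates, whose origin is the TCP and whose axes are the flange's). Camera axes: x right, y down, z forward; pixel columns grow to the right and rows downward; lengths in m; the calibration is good to about 2 mm. A picture is of the moment at which its call begins: read the wrist's pose just before it. camera_model takes no time and is no camera call.
- robot.hand_in(): hands the job in; it is judged then, once.
Trained networks look in the newest picture that a camera, given by its name, has taken for a name from the list of things; names that differ only in an ending like _2 or _b are one class to them, and where a whole thing is asked for, a point or a joint stands for the part that bears it (a point fixed in the world has none). Each returns a list of dicts, best first, with "score" (0 to 1); they miss things now and then, are a little off and sometimes report something else, mostly with a low value. They report only what shows in the picture. A call takes as long as a camera call.
- robot.search_frame(name, camera): "rect" ([left, top, right, bottom] in pixels, round what is visible of it).
The state is a dict: "time": time; "q": joint angles; "joint_velocities": joint speeds; "joint_torque": joint torques, N m; "position": TCP position; "tool_rot": TCP orientation; "ft_force": force on the tool from outside, world axes, zero at the start; "moment": the same for the moment, N m; "grip_width": finger opening in m; "grip_force": force on a finger pad.
Only numpy, scipy, OpenCV 4.12 (cv2) and the standard library are available. Lean on these libraries where they do the work, as an engineer would, in place of code of your own. Each camera call takes 0.05 s, during which the arm holds its last target. There are 200 camera calls.

### The job

Tap-test the soldered parts on the plywood jig: with the fingertips, lightly press down from above, so that it dips visibly on its springs, first the tall round capacitor can, then the finned heat sink, then the boxy transformer, and let each spring back up before going to the next. Only touch them: do not pull or lift anything, do not press hard, and leave the flat ring-shaped coil and all the loose things on and around the jig alone. Finish clear of everything.

Things in the scene. Friction and masses are not known exactly. Their poses are not given: they have to be found in the camera images.
- jig: the tap-test jig: a square plywood board 250 x 250 mm, 12 mm thick, fixed to the table; origin at the centre of its underside, axes along its edges. Four nests stand on it, 55 mm either side of its middle along both its axes; which part is in which place varies, and each nest may be turned up to 15 degrees.
- cap_nest: nest of the electrolytic capacitor: an upright round black can, 35 mm across and 52 mm tall, with a flat metal top. Fixed black 52 mm square foot (origin centre of underside, 12 mm above the table, z up), four sprung posts, a 50 mm square green board on them with the part in its middle.
- cap_top (a point): the centre of the top of the cap part (on the axis of its nest), 83 mm above the table at rest; it moves with the part
- cap (a joint): how far this part is pushed down on its springs, in m: 0 at rest, positive down to a hard stop at 0.010, negative if pulled up. Springs resist with about 0.6 N per mm, damped, and bring it back within half a second.
- sink_nest: nest of the heat sink: a plain aluminium block 44 x 42 mm with seven upright fins (2.2 mm thick, 6.5 mm apart, running along the nest's x), 30 mm tall; its top is the level fin edges. Fixed black 52 mm square foot (origin centre of underside, 12 mm above the table, z up), four sprung posts, a 50 mm square green board on them with the part in its middle.
- sink_top (a point): the centre of the top of the sink part (on the axis of its nest), 61 mm above the table at rest; it moves with the part
- sink (a joint): how far this part is pushed down on its springs, in m: 0 at rest, positive down to a hard stop at 0.010, negative if pulled up. Springs resist with about 0.6 N per mm, damped, and bring it back within half a second.
- trafo_nest: nest of the transformer: a block of dark steel laminations 44 mm (nest x) x 22 mm, 36 mm tall, with a cardboard-wrapped winding bulging to 40 mm width on both long sides; its top is the flat steel face. Fixed black 52 mm square foot (origin centre of underside, 12 mm above the table, z up), four sprung posts, a 50 mm square green board on them with the part in its middle.
- trafo_top (a point): the centre of the top of the transformer part (on the axis of its nest), 67 mm above the table at rest; it moves with the part
- trafo (a joint): how far this part is pushed down on its springs, in m: 0 at rest, positive down to a hard stop at 0.010, negative if pulled up. Springs resist with about 0.6 N per mm, damped, and bring it back within half a second.
- coil_nest: nest of the coil: a flat copper-wound ring 42 mm across and 16 mm tall with a hole in the middle; the lowest of the four. Fixed black 52 mm square foot (origin centre of underside, 12 mm above the table, z up), four sprung posts, a 50 mm square green board on them with the part in its middle.
- coil_top (a point): the centre of the top of the coil part (on the axis of its nest), 47 mm above the table at rest; it moves with the part; here it is level with the ring's top over the hole
- coil (a joint): how far this part is pushed down on its springs, in m: 0 at rest, positive down to a hard stop at 0.010, negative if pulled up. Springs resist with about 0.6 N per mm, damped, and bring it back within half a second.
- flux: loose amber flux bottle, 22 mm across, 42 mm tall, standing on the jig's middle between the nests; origin at its underside
- spool: loose solder spool standing on the table, 54 mm across, 45 mm tall; origin at its underside
- jar: loose clear jar, 48 mm across, 55 mm tall; origin at its underside
- tip_pot: loose brass tip-cleaner pot, 64 mm across, 38 mm tall; origin at its underside
- spare_cap: loose spare capacitor standing on the table beside the jig, same can as the one on the jig (35 mm across, 52 mm tall); not part of the test; origin at its underside
- parts_tray: loose grey parts tray 70 x 110 mm, 22 mm tall; origin at its underside
- cutters: loose wire cutters lying flat, 130 mm long along x, 45 mm wide, 10 mm tall; origin at their middle, underside

How it is judged:
On the way, in this order (a step that is already met when the one before it is completed fails the run):
1. the capacitor is lightly pressed down by the fingers (at least 2 mm) (value of joint cap above 0.002 m and contact force between the fingers and cap_nest above 0.5 N and contact force between the arm and sink_nest below 0.3 N and contact force between the arm and trafo_nest below 0.3 N and contact force between the arm and coil_nest below 0.3 N), for 0.06 s.
2. then the heat sink is lightly pressed down by the fingers (at least 2 mm), nothing else on the jig touched (value of joint sink above 0.002 m and contact force between the fingers and sink_nest above 0.5 N and contact force between the arm and cap_nest below 0.3 N and contact force between the arm and trafo_nest below 0.3 N and contact force between the arm and coil_nest below 0.3 N), for 0.06 s.
3. then the transformer is lightly pressed down by the fingers (at least 2 mm), nothing else on the jig touched (value of joint trafo above 0.002 m and contact force between the fingers and trafo_nest above 0.5 N and contact force between the arm and cap_nest below 0.3 N and contact force between the arm and sink_nest below 0.3 N and contact force between the arm and coil_nest below 0.3 N), for 0.06 s.
At the end, for the whole second after the job is handed in: all four parts are back at rest on their springs (within 1.5 mm of 0), and every loose thing stands within 12 mm of where it started (value of joint cap between -0.0015 and 0.0015 m and value of joint sink between -0.0015 and 0.0015 m and value of joint trafo between -0.0015 and 0.0015 m and value of joint coil between -0.0015 and 0.0015 m and distance of each of flux, spool, jar, tip_pot, spare_cap, parts_tray, cutters from where it was at the start of the episode below 0.012 m); the robot touches nothing.
It fails at once if a part or nest is pressed hard (over 15 N) (contact force between the arm and cap_nest above 15 N or contact force between the arm and sink_nest above 15 N or contact force between the arm and trafo_nest above 15 N or contact force between the arm and coil_nest above 15 N).
It fails at once if a part is pulled up out of its nest (over 4 mm) (value of joint any of cap, sink, trafo, coil below -0.004 m).
It fails at once if the coil is touched (over 0.5 N) (contact force between the arm and coil_nest above 0.5 N).
It fails at once if two parts are pressed down at once (each over 1.5 mm) (value of joint each of sink, cap above 0.0015 m or value of joint each of trafo, cap above 0.0015 m or value of joint each of trafo, sink above 0.0015 m or value of joint each of coil, cap above 0.0015 m or value of joint each of coil, sink above 0.0015 m or value of joint each of coil, trafo above 0.0015 m).
It fails at once if a loose thing is shifted by more than 12 mm, or lifted (distance of any of flux, spool, jar, tip_pot, spare_cap, parts_tray, cutters from where it was at the start of the episode above 0.012 m).
It also fails if it takes over 45 s, if anything falls off the work surface, if the arm or the gripper's body presses on something with over 40 N, if the wrist force passes 120 N, or if a joint passes its speed limit or range.

## Working session

There is one attempt and no reset: what is moved stays moved. The work goes in short steps, Python scripts to look and compute and a shell command to move; the robot and the scene stay as the last step left them, time stands still between calls to the robot, and variables do not carry over. Pictures are saved under pics/ and viewed, at most 10 in all, crops included, and the job is handed in when it is done.

```bash
mkdir -p pics; python3 - <<'E'
from rig import robot
import cv2
for c in ("top","scene"):
    im=robot.camera(c); cv2.imwrite(f"pics/{c}0.png",cv2.cvtColor(im,cv2.COLOR_RGB2BGR))
    print(c,robot.camera_model(c))
    for n in ["cap_nest","cap_top","sink_nest","trafo_nest","coil_nest","flux","spare_cap","jig"]:
        print(n,[(np_['score'],[round(v) for v in np_['rect']]) for np_ in robot.search_frame(n,c)[:3]])
o=robot.get_obs();print(o['time'],o['position'],o['tool_rot'],o['grip_width'],robot.camera_model("wrist"))
E
```

```text
top {'fx': 417.34950048124585, 'fy': 417.34950048124585, 'cx': 280.13034766664015, 'cy': 207.22801035645483, 'xyz': array([0.46951021, 0.05536222, 0.86445751]), 'orientation': array([-0.69918159,  0.71040782, -0.06157817,  0.05171035])}
cap_nest [(0.64, [290, 237, 313, 265])]
cap_top [(0.58, [289, 238, 317, 266]), (0.35, [336, 178, 362, 205])]
sink_nest [(0.83, [342, 235, 373, 262])]
trafo_nest [(0.77, [332, 178, 363, 206]), (0.61, [343, 233, 372, 260])]
coil_nest [(0.71, [282, 184, 308, 214])]
flux [(0.57, [321, 214, 333, 228])]
spare_cap [(0.8, [401, 221, 424, 243])]
jig [(0.92, [259, 155, 394, 288]), (0.72, [396, 157, 430, 190]), (0.23, [337, 178, 362, 205])]
scene {'fx': 396.8211312592499, 'fy': 396.8211312592499, 'cx': 278.437511391256, 'cy': 200.87907375190312, 'xyz': array([ 1.00449675, -0.21550721,  0.61681127]), 'orientation': array([ 0.83597089,  0.42377064, -0.15195218, -0.31381787])}
cap_nest [(0.75, [197, 170, 233, 212])]
cap_top [(0.81, [199, 170, 233, 211])]
sink_nest [(0.88, [150, 202, 186, 246]), (0.59, [204, 172, 234, 212]), (0.32, [203, 172, 231, 208])]
trafo_nest [(0.61, [184, 241, 223, 287])]
coil_nest [(0.61, [233, 212, 272, 251])]
flux [(0.69, [200, 223, 216, 240]), (0.62, [119, 168, 306, 321])]
spare_cap [(0.92, [101, 249, 131, 287])]
jig [(0.78, [119, 166, 307, 323]), (0.61, [184, 237, 225, 286])]
0.9 [ 0.17501628 -0.59997768  0.22257289] [ 9.89947428e-01  1.41435817e-01 -9.91658559e-06  1.56373686e-05] 0.08686532317204891 {'fx': 336.659934772785, 'fy': 336.659934772785, 'cx': 284.9514348615892, 'cy': 210.4239840634129, 'T_tool_cam': array([[-1.65857031e-04, -9.55191206e-01, -2.95989414e-01,
         8.11175806e-02],
       [ 9.99999355e-01, -4.91077754e-04,  1.02441579e-03,
         3.78492882e-04],
       [-1.12386677e-03, -2.95989053e-01,  9.55190671e-01,
        -1.61282498e-01],
       [ 0.00000000e+00,  0.00000000e+00,  0.00000000e+00,
         1.00000000e+00]])}
```

```bash
python3 - <<'E'
import cv2,numpy as np
a=cv2.imread("pics/top0.png");b=cv2.imread("pics/scene0.png")
A=cv2.resize(a[140:300,250:440],None,fx=4.2,fy=3.7,interpolation=3)
A=cv2.resize(a[145:295,250:440],(760,600),interpolation=3)
cv2.imwrite("pics/topc.png",A)
B=cv2.resize(b[150:330,90:320],(766,600),interpolation=3)
cv2.imwrite("pics/scenec.png",B)
E
```

```text
(no output)
```

View pics/topc.png

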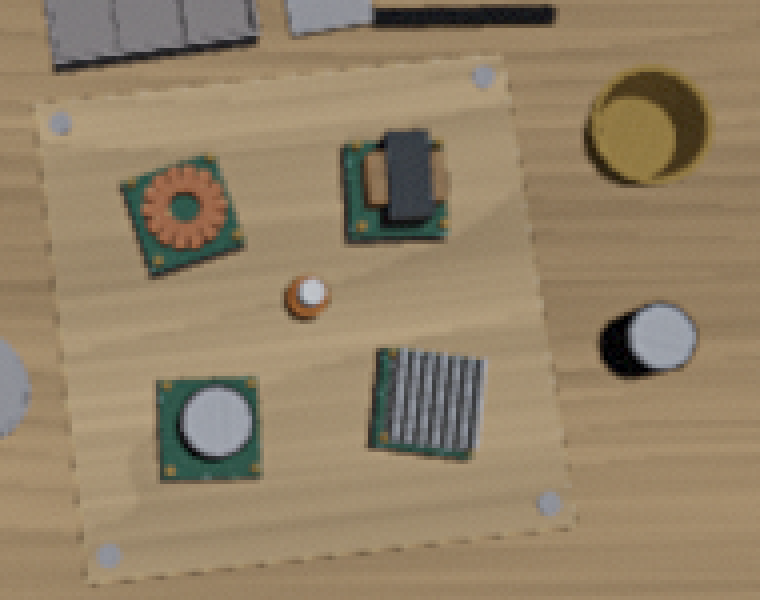

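View pics/scenec.png

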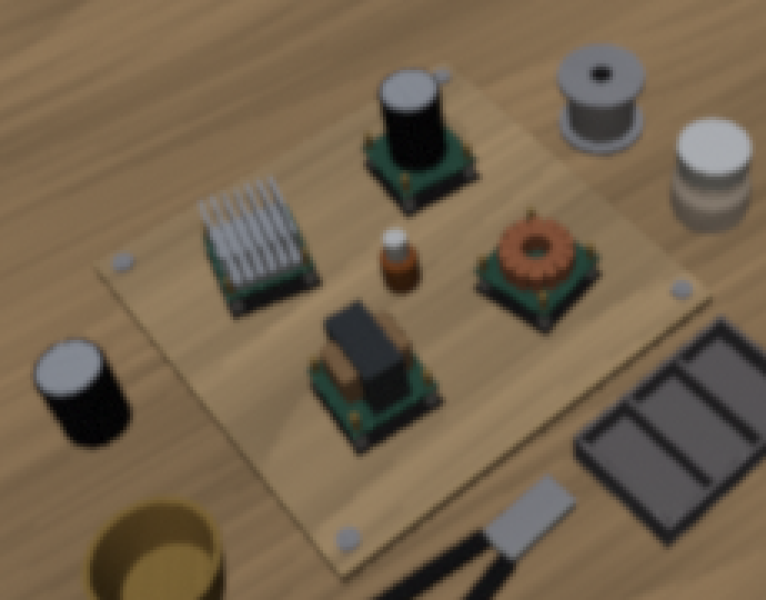

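View pics/scene0.png

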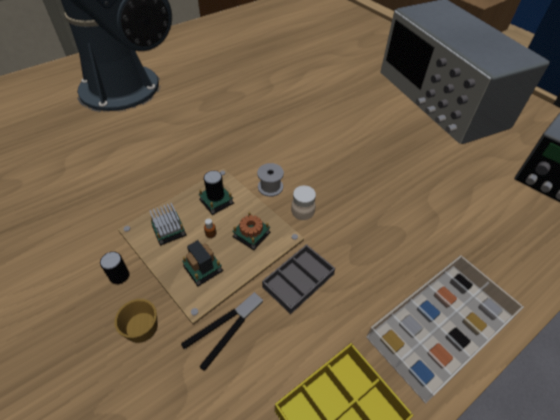

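Top crop (4x, offset 250,145): cap top at (216,423), sink fins' centre (437,403), trafo steel top (408,175), coil (185,207), flux cap (312,291). Scene crop (3.33x, offset 90,150): cap top (410,90), trafo top face (361,337), sink top (245,217).

```bash
cat >geo.py <<'E'
import numpy as np
from scipy.spatial.transform import Rotation as R
def ray(m,u,v):
    d=R.from_quat(m["orientation"]).apply([(u-m["cx"])/m["fx"],(v-m["cy"])/m["fy"],1]); return np.array(m["xyz"]),d/np.linalg.norm(d)
def tri(rays):
    A=sum(np.eye(3)-np.outer(d,d) for p,d in rays);b=sum((np.eye(3)-np.outer(d,d))@p for p,d in rays)
    x=np.linalg.solve(A,b); return x,[np.linalg.norm(np.cross(x-p,d)) for p,d in rays]
def at(r,z): p,d=r; return p+d*(z-p[2])/d[2]
E
python3 - <<'E'
from geo import *
from rig import robot
np.set_printoptions(precision=4,suppress=True)
t,s=robot.camera_model("top"),robot.camera_model("scene")
T=lambda x,y:ray(t,250+x/4,145+y/4)
S=lambda x,y:ray(s,90+x*.3003,150+y*.3)
for n,a,b,h in [("cap",(216,423),(410,90),.083),("sink",(437,403),(245,217),.061),("trafo",(408,175),(361,337),.067),("coil",(185,207),(537,247),.047),("flux",(312,291),(395,239),.054),("spare",(663,336),(71,367),.052)]:
    x,e=tri([T(*a),S(*b)]);print(n,x,np.round(e,4),"top@h",at(T(*a),h),"scene@h",at(S(*b),h))
print("board corners",[at(T(*c),.012)[:2] for c in [(38,105),(503,58),(573,525),(92,583)]])
print("foot cornersS",[at(T(*c),.012)[:2] for c in [(160,480),(345,242)]])
E
```

```text
cap [0.5137 0.0009 0.0781] [0.0011 0.0011] top@h [0.5129 0.0002 0.083 ] scene@h [ 0.5187 -0.0001  0.083 ]
sink [ 0.5225 -0.1096  0.0532] [0.0001 0.0001] top@h [ 0.522  -0.1081  0.061 ] scene@h [ 0.5292 -0.111   0.061 ]
trafo [ 0.634  -0.0987  0.0622] [0.0002 0.0002] top@h [ 0.6329 -0.098   0.067 ] scene@h [ 0.6373 -0.0995  0.067 ]
coil [0.6241 0.0111 0.0409] [0.0013 0.0013] top@h [0.6223 0.0103 0.047 ] scene@h [0.6287 0.0099 0.047 ]
flux [ 0.5794 -0.0506  0.0482] [0.0009 0.0009] top@h [ 0.5782 -0.0507  0.054 ] scene@h [ 0.5841 -0.0515  0.054 ]
spare [ 0.5544 -0.2227  0.0481] [0.0014 0.0014] top@h [ 0.5536 -0.2227  0.052 ] scene@h [ 0.5583 -0.2214  0.052 ]
board corners [array([0.6844, 0.0842]), array([ 0.7065, -0.1617]), array([ 0.4625, -0.1841]), array([0.438 , 0.0594])]
foot cornersS [array([0.4886, 0.0243]), array([ 0.6092, -0.0742])]
```

```bash
python3 -m jog '{"dp":[[39,-31,0],[78,-62,0],[117,-94,0],[156,-125,0],[195,-156,0],[234,-188,0],[273,-219,0],[312,-250,0],[351,-281,0],[390,-313,0],[410,-329,0],[430,-345,0]],"delta_rot":[[0,0,0],[0,0,0],[0,0,0],[0,0,0],[0,0,0],[0,0,0],[0,0,0],[0,0,0],[0,0,0],[0,0,0],[0,0,0],[0,0,0]],"gripper":[-1,-1,-1,-1,-1,-1,-1,-1,-1,-1,-1,-1]}' 10
python3 -m jog '{"dp":[[30,-25,0],[60,-50,0],[80,-66,0],[93,-75,0],[93,-75,0],[93,-75,0]],"delta_rot":[[0,0,0],[0,0,0],[0,0,0],[0,0,0],[0,0,0],[0,0,0]],"gripper":[-1,-1,-1,-1,-1,-1]}'
python3 - <<'E'
from rig import robot
import cv2
from geo import *
o=robot.get_obs();im=robot.camera("wrist");cv2.imwrite("pics/w1.png",im[:,:,::-1])
print(o['time'],o['position'],o['tool_rot'],o['ft_force'],o['grip_width'])
np.savez("w1.npz",p=o['position'],q=o['tool_rot'])
E
```

```text
time: 2.1
position: [0.4922, -0.1465, 0.2228]
tool_rot: [0.99, 0.142, 0.0, 0.0]
ft_force: [0.4, 0.0, 0.0]
grip_width: 0.0026
grip_force: 0.0
time: 2.7
position: [0.559, -0.0509, 0.2224]
tool_rot: [0.99, 0.142, -0.0, 0.0]
ft_force: [-0.3, 0.6, 0.6]
grip_width: 0.0004
grip_force: 0.0
2.7 [ 0.55903755 -0.05086428  0.22239053] [ 9.89931042e-01  1.41549491e-01 -4.86949927e-04  1.88848693e-04] [-0.2707527   0.60363459  0.60781958] 0.0004388921942444113
```

View pics/w1.png

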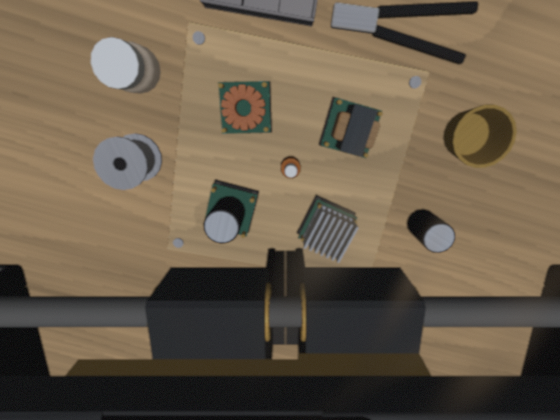

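Wrist view, whole jig visible: cap top at (222,226), sink fins centre (330,233), trafo steel top (361,129), coil (244,107), flux (291,171).

```bash
python3 - <<'E'
from geo import *
from rig import robot
np.set_printoptions(precision=4,suppress=True)
w=np.load("w1.npz");m=robot.camera_model("wrist");Tc=m["T_tool_cam"];Rt=R.from_quat(w["q"])
mw=dict(m,xyz=w["p"]+Rt.apply(Tc[:3,3]),orientation=(Rt*R.from_matrix(Tc[:3,:3])).as_quat())
t,s=robot.camera_model("top"),robot.camera_model("scene")
C=np.array([.573,-.0505])
for n,a,b,c,h in [("cap",(216,423),(410,90),(222,226),.083),("sink",(437,403),(245,217),(330,233),.061),("trafo",(408,175),(361,337),(361,129),.067),("coil",(185,207),(537,247),(244,107),.047),("flux",(312,291),(395,239),(291,171),.054)]:
    r1,r2,r3=ray(t,250+a[0]/4,145+a[1]/4),ray(s,90+b[0]*.3003,150+b[1]*.3),ray(mw,*c)
    x,e=tri([r1,r2,r3]);print(n,x,np.round(e,4),"tw",tri([r1,r3])[0],"top@h",at(r1,h)[:2],"wrist@h",at(r3,h)[:2])
    d=x[:2]-w["p"][:2];print("   move mm tool:",Rt.inv().apply([*d,0])*1000)
E
```

```text
cap [0.5138 0.     0.0781] [0.0007 0.0019 0.0016] tw [ 0.5131 -0.0008  0.0755] top@h [0.5129 0.0002] wrist@h [ 0.516 -0.002]
   move mm tool: [-29.1412 -61.5147   0.0151]
sink [ 0.5244 -0.1099  0.0528] [0.0019 0.0017 0.0033] tw [ 0.5234 -0.113   0.0393] top@h [ 0.522  -0.1081] wrist@h [ 0.5306 -0.1081]
   move mm tool: [-49.7676  47.0184   0.0617]
trafo [ 0.6355 -0.0998  0.0643] [0.0023 0.0009 0.0028] tw [ 0.6369 -0.1033  0.0499] top@h [ 0.6329 -0.098 ] wrist@h [ 0.6372 -0.1014]
   move mm tool: [59.6352 68.4324 -0.0445]
coil [0.6245 0.0104 0.0411] [0.0011 0.0019 0.0014] tw [0.6247 0.0097 0.0346] top@h [0.6223 0.0103] wrist@h [0.6252 0.0084]
   move mm tool: [ 80.0119 -40.4403  -0.091 ]
flux [ 0.5792 -0.0512  0.0485] [0.0004 0.0015 0.0012] tw [ 0.5789 -0.0518  0.0485] top@h [ 0.5782 -0.0507] wrist@h [ 0.5798 -0.0519]
   move mm tool: [19.317   5.9499 -0.0183]
```

```bash
python3 -m jog '{"dp":[[-14,-30,0],[-29,-61,0],[-29,-61,40],[-29,-61,80],[-29,-61,110],[-29,-61,125],[-29,-61,130],[-29,-61,130],[-29,-61,130]],"delta_rot":[[0,0,0],[0,0,0],[0,0,0],[0,0,0],[0,0,0],[0,0,0],[0,0,0],[0,0,0],[0,0,0]],"gripper":[-1,-1,-1,-1,-1,-1,-1,-1,-1]}'
python3 -m jog '{"dp":[[0,0,3],[0,0,6],[0,0,9],[0,0,9],[0,0,9]],"delta_rot":[[0,0,0],[0,0,0],[0,0,0],[0,0,0],[0,0,0]],"gripper":[-1,-1,-1,-1,-1]}'
```

```text
time: 3.65
position: [0.5152, -0.0007, 0.0934]
tool_rot: [0.99, 0.141, 0.001, 0.0]
ft_force: [-0.8, -0.5, 1.1]
grip_width: 0.0006
grip_force: 0.0
time: 4.15
position: [0.5145, 0.0002, 0.0835]
tool_rot: [0.99, 0.142, -0.0, -0.0]
ft_force: [-0.8, 0.1, 0.6]
grip_width: 0.0007
grip_force: 0.0
```

```bash
python3 -m jog '{"dp":[[0,0,2],[0,0,4],[0,0,5],[0,0,5],[0,0,5]],"delta_rot":[[0,0,0],[0,0,0],[0,0,0],[0,0,0],[0,0,0]],"gripper":[-1,-1,-1,-1,-1]}'
python3 - <<'E'
from rig import robot
import cv2
for c in ("scene","wrist"):
    im=robot.camera(c);cv2.imwrite(f"pics/{c}_cap.png",im[:,:,::-1])
import numpy as np
print([robot.get_obs()['ft_force'] for _ in range(2)])
s=cv2.imread("pics/scene_cap.png")[150:330,90:320]
w=cv2.imread("pics/wrist_cap.png")
cv2.imwrite("pics/cap_c.png",np.hstack([cv2.resize(s,(400,313)),cv2.resize(w,(400,313))]))
E
```

```text
time: 4.65
position: [0.5147, 0.0002, 0.0787]
tool_rot: [0.99, 0.141, 0.0, -0.0]
ft_force: [-0.4, 0.8, 3.8]
grip_width: 0.0005
grip_force: 1.5
[array([-0.28848662,  1.48354694,  3.23754669]), array([-0.28848662,  1.48354694,  3.23754669])]
```

View pics/cap_c.png

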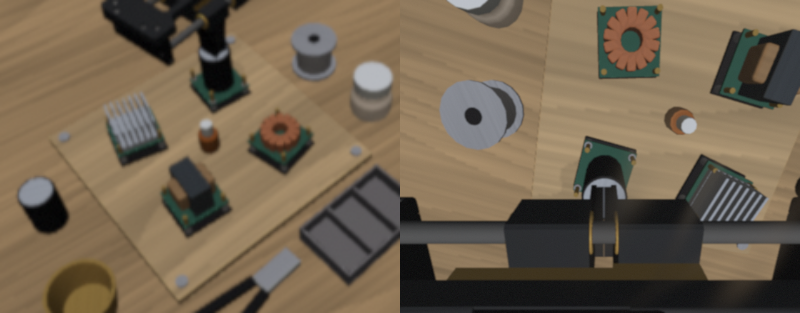

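The picture shows the shut fingertips on the can's top (about (212,52) in the left half), nothing else touched; 3.2–3.8 N and ~4 mm below rest. Now the sink.

```bash
python3 -m jog '{"dp":[[0,0,-15],[0,0,-45],[0,0,-45],[-10,50,-45],[-21,95,-45],[-21,107,-45],[-21,107,-45],[-21,107,-20],[-21,107,0],[-21,107,6],[-21,107,6],[-21,107,6]],"delta_rot":[[0,0,0],[0,0,0],[0,0,0],[0,0,0],[0,0,0],[0,0,0],[0,0,0],[0,0,0],[0,0,0],[0,0,0],[0,0,0],[0,0,0]],"gripper":[-1,-1,-1,-1,-1,-1,-1,-1,-1,-1,-1,-1]}'
python3 -m jog '{"dp":[[0,0,3],[0,0,6],[0,0,9],[0,0,11],[0,0,11],[0,0,11]],"delta_rot":[[0,0,0],[0,0,0],[0,0,0],[0,0,0],[0,0,0],[0,0,0]],"gripper":[-1,-1,-1,-1,-1,-1]}'
```

```text
time: 5.95
position: [0.5245, -0.1077, 0.0729]
tool_rot: [0.99, 0.142, 0.0, -0.0]
ft_force: [-0.2, 0.7, 0.8]
grip_width: 0.0003
grip_force: 0.0
time: 6.55
position: [0.5243, -0.1085, 0.0615]
tool_rot: [0.99, 0.141, -0.0, -0.0]
ft_force: [0.8, 0.1, -0.1]
grip_width: 0.0004
grip_force: 0.0
```

```bash
python3 -m jog '{"dp":[[0,0,2],[0,0,4],[0,0,5],[0,0,5],[0,0,5]],"delta_rot":[[0,0,0],[0,0,0],[0,0,0],[0,0,0],[0,0,0]],"gripper":[-1,-1,-1,-1,-1]}'
python3 - <<'E'
from rig import robot
import cv2
import numpy as np
for c in ("scene","wrist"):
    im=robot.camera(c);cv2.imwrite(f"pics/{c}_sink.png",im[:,:,::-1])
print(robot.get_obs()['ft_force'])
s=cv2.imread("pics/scene_sink.png")[150:330,90:320]
w=cv2.imread("pics/wrist_sink.png")
cv2.imwrite("pics/sink_c.png",np.hstack([cv2.resize(s,(400,313)),cv2.resize(w,(400,313))]))
E
```

```text
time: 7.05
position: [0.5246, -0.1086, 0.0567]
tool_rot: [0.99, 0.141, 0.0, 0.0]
ft_force: [0.6, -0.4, 2.6]
grip_width: 0.0007
grip_force: 1.3
[-0.24728286  0.11523382  2.95654162]
```

View pics/sink_c.png

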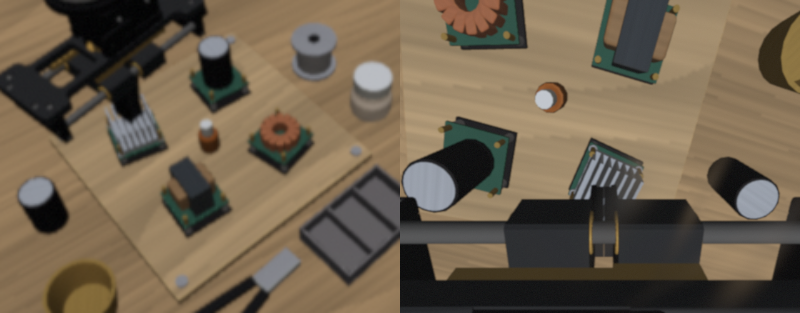

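The fingers stand on the fins (about (128,110) left half), only the sink touched, ~3 N and ~4 mm of dip. Now the transformer.

```bash
python3 -m jog '{"dp":[[0,0,-15],[0,0,-55],[0,0,-55],[40,8,-55],[85,18,-55],[108,23,-55],[108,23,-55],[108,23,-35],[108,23,-22],[108,23,-22],[108,23,-22]],"delta_rot":[[0,0,0],[0,0,0],[0,0,0],[0,0,0],[0,0,0],[0,0,0],[0,0,0],[0,0,0],[0,0,0],[0,0,0],[0,0,0]],"gripper":[-1,-1,-1,-1,-1,-1,-1,-1,-1,-1,-1]}'
python3 -m jog '{"dp":[[0,0,3],[0,0,6],[0,0,9],[0,0,11],[0,0,11],[0,0,11]],"delta_rot":[[0,0,0],[0,0,0],[0,0,0],[0,0,0],[0,0,0],[0,0,0]],"gripper":[-1,-1,-1,-1,-1,-1]}'
```

```text
time: 8.25
position: [0.6333, -0.1002, 0.0779]
tool_rot: [0.99, 0.141, -0.001, -0.001]
ft_force: [1.0, 0.1, -0.2]
grip_width: 0.0006
grip_force: 0.0
time: 8.85
position: [0.6345, -0.1003, 0.0676]
tool_rot: [0.99, 0.141, -0.0, -0.0]
ft_force: [-0.6, -0.3, 0.8]
grip_width: 0.0005
grip_force: 0.0
```

```bash
python3 -m jog '{"dp":[[0,0,2],[0,0,4],[0,0,5],[0,0,5],[0,0,5]],"delta_rot":[[0,0,0],[0,0,0],[0,0,0],[0,0,0],[0,0,0]],"gripper":[-1,-1,-1,-1,-1]}'
python3 - <<'E'
from rig import robot
import cv2
import numpy as np
for c in ("scene","wrist"):
    im=robot.camera(c);cv2.imwrite(f"pics/{c}_tr.png",im[:,:,::-1])
print(robot.get_obs()['ft_force'])
s=cv2.imread("pics/scene_tr.png")[150:330,90:320]
w=cv2.imread("pics/wrist_tr.png")
cv2.imwrite("pics/tr_c.png",np.hstack([cv2.resize(s,(400,313)),cv2.resize(w,(400,313))]))
E
```

```text
time: 9.35
position: [0.6348, -0.1004, 0.0628]
tool_rot: [0.99, 0.141, 0.0, 0.0]
ft_force: [0.6, 0.0, 2.0]
grip_width: 0.0006
grip_force: 1.4
[-0.30349135  0.10373384  2.44406332]
```

View pics/tr_c.png

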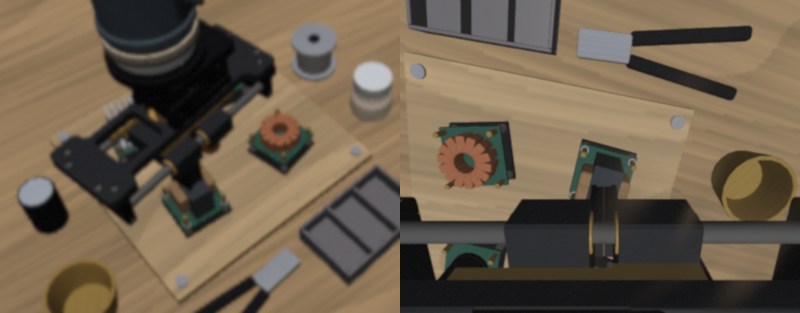

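Fingertips are on the transformer's steel top (about (200,180) left half), with about 2.4 N and 4 mm of dip. Retract straight up.

```bash
python3 -m jog '{"dp":[[0,0,-10],[0,0,-40],[0,0,-80],[0,0,-120],[0,0,-150],[0,0,-150],[0,0,-150],[0,0,-150],[0,0,-150],[0,0,-150]],"delta_rot":[[0,0,0],[0,0,0],[0,0,0],[0,0,0],[0,0,0],[0,0,0],[0,0,0],[0,0,0],[0,0,0],[0,0,0]],"gripper":[-1,-1,-1,-1,-1,-1,-1,-1,-1,-1]}'
python3 - <<'E'
from rig import robot
import cv2
im=robot.camera("scene");cv2.imwrite("pics/end.png",im[:,:,::-1])
E
```

```text
time: 10.45
position: [0.6337, -0.1001, 0.2109]
tool_rot: [0.99, 0.141, -0.001, -0.001]
ft_force: [-0.9, 0.2, -0.4]
grip_width: 0.0006
grip_force: 0.0
```

View pics/end.png

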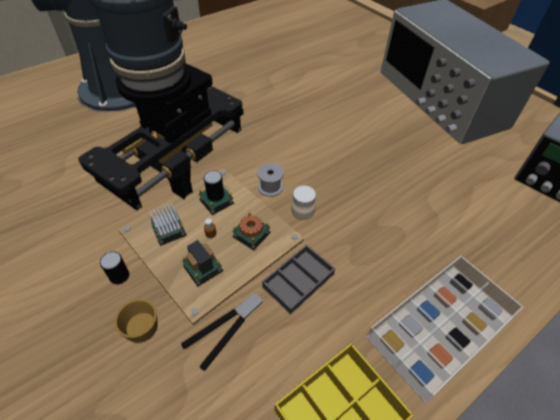

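The gripper is clear above the jig, and all parts and loose things sit at the same pixels as at the start (cap (213,180), flux (209,228), spare cap (115,267)).

```bash
python3 -c "
from rig import robot
print(robot.hand_in())"
```

```text
the job is handed in; nothing more can be done
None
```

I pressed the capacitor, heat sink and transformer in that order, about 4 mm and 2–4 N each, letting each spring back. The final picture showed the parts and loose things where they started and the arm clear. The job is handed in; the hand-in call returned no verdict.

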